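# Draw the packing strip from under the cylinder head

### The arm

A 6-joint arm with a two-finger parallel gripper is mounted at the origin on the work surface. World frame = base frame: x ahead of the robot, y to its left, z up, the work surface at z = 0. Lengths are in mm, angles in rad, forces in N, time in s.
With the tool pointing down it reaches from about 400 to 925 mm from the base axis. Payload 12.5 kg.
Tool frame: the origin (TCP) lies between the finger pads; the fingertips stand 11 mm ahead of it and the grasp point (between the pads) lies 8 mm behind it; y points along the fingers, x is the direction in which the jaws open and shut, and the axes are right-handed (so a half turn about y gives the same grasp; the last joint's range is limited). The gripper opens to 95 mm and grips with 3 to 60 N. Pads are 20 mm wide; open, the fingers measure 119 mm over their backs; the gripper's body (75 mm by 180 mm) begins 59 mm behind the grasp point.
Start: joints at [-1.366, 0.491, 1.559, -0, 1.092, -0.106], TCP at [191.161, -595.066, 225.661] pointing down, gripper open.
Joint ranges: [-3.1, 3.1], [-0.84, 2.19], [0.05, 2.79], [-1.13, 4.28], [0.06, 2.93], [-2.69, 2.69]. Speed limits (rad/s): [2.22, 2.22, 2.79, 3.14, 3.14, 3.14].

### API

Orientations are given as [roll, pitch, yaw] about the fixed x, y, z axes, in that order (R = Rz(yaw) Ry(pitch) Rx(roll)).
In Python, from cell import env gives the robot as it stands.
- The arm moves only by the tool jog_arm, never from a script. Its argument "series" is a list of rows, each an object of numbers: "dx", "dy", "dz": the shift along the world's x, y, z in m; "rx", "ry", "rz": the turn, a rotation vector about the world's x, y, z in degrees; "gripper": the opening, from 0 (shut) to 1 (fully open). A call has 1 to 12 rows; each row shifts and turns the commanded pose from where the row before left it; what a row does not reach is not made up. A row lasts 1/10 s, in which the tool goes at most 50 mm and 8.59 degrees, less where a joint would pass 70% of its speed; a pose out of reach is approached as far as the arm can. A call is refused whole if a number of a shift passes 0.05 or a number of a turn 8.59, either way. A call with a gripper value outside its range is refused whole. The fingers move at their own pace and stop on an object; the grip force is fixed at half the most. Time passes only in rows, so rows that do not move let the fingers close. It gives the time, the measured TCP pose, the force and the opening at its end, in the units of the state.
- env.state(): the state, without advancing time (a new reading comes with each control period).
- env.read_camera(name): name is "scene" or "top"; returns the picture (420x560x3 uint8, red, green, blue); there is no depth.
- env.camera_info(name): a dict with "camera_matrix" (3x3 intrinsics, pixels), "R" (3x3) and "t" (3): a world point X has camera coordinates R X + t. Camera axes: x right, y down, z forward; pixel columns grow to the right and rows downward; lengths in mm; the calibration is good to about 2 mm. A picture is of the moment at which its call begins. camera_info takes no time and is no camera call.
- env.job_done(): hands the job in, once; it reports no verdict.
The state is a dict: "t": time; "joints": joint angles; "qvel": joint speeds; "tau": joint torques, N m; "eef_pos": TCP position; "tcp_rot": TCP orientation; "ft_force": force on the tool from outside, world axes, zero at the start; "moment": the same for the moment, N m; "opening": opening from 0.0 (shut) to 1.0 (fully open).
Only numpy, scipy, OpenCV 4.12 (cv2) and the standard library are available. Lean on these libraries where they do the work, as an engineer would, in place of code of your own. Each camera call takes 0.05 s, during which the arm holds its last target.

### The job

Slowly draw the thin aluminium packing strip out from under the cylinder head, so that the head, with the piston still standing on it, settles level on both timber bearers without being shifted. Then lay the strip flat inside the steel parts tray, setting it down rather than dropping it, let go, and leave everything else where it is.

Things in the scene. Friction and masses are not known exactly. Their poses are not given: they have to be found in the camera images.
- stand: Fixed stand: plywood base 165 x 130 x 15 mm carrying two timber bearers, 120 mm long along y, flat tops 60 mm above the bench. Origin on the bench. Its x axis points from the plain bearer (x -70 to -35 mm) to the bearer under the strip (x 20 to 60 mm), the way the strip is drawn; z up.
- head: Loose aluminium cylinder head, 0.95 kg, block 180 (x) x 100 (y) x 55 mm, to 88 mm high at its +x half. Origin: centre of its underside, 20 mm to -x of the stand's; x as the stand's. Starts tilted 0.06 rad, +x end up on the strip. The plain bearer takes most weight, so a strip drawn slowly, straight, level along +x slides out without dragging it; it then drops 6 mm and lies level.
- piston: Loose steel-grey piston 66 mm in diameter, 55 mm high, about 0.3 kg, standing crown up on the flat top of the head near its -x end. Origin at the centre of its underside, z along its axis.
- strip: Loose flat aluminium strip 150 (x) x 40 (y) x 6 mm, 0.1 kg. Origin: centre of its underside, 60 mm above the bench. Its -x end lies 46 mm deep between head and bearer; the +x end sticks out level, 104 mm free beyond the head's end face with open bench below, and can be pinched there from above across its 40 mm width. Drawing it over 50 mm along +x clears the head.
- tray: Fixed open steel parts tray, 240 (x) x 160 (y) x 25 mm high outside, walls and floor 4 to 5 mm thick. Origin at the centre of its underside on the bench, x along its length, z up. Empty at the start; the strip fits in it lying along x.
- spanner: Bystander: loose steel spanner, 190 mm long, flat on the bench to the right of the stand. Leave it alone.
- screwdriver: Bystander: loose screwdriver with a black handle, 190 mm long, on the bench on the robot's side of the stand and tray. Leave it alone.
- gear: Bystander: loose dark steel timing gear, 90 mm in diameter, 30 mm high, flat on the bench beyond the stand. Leave it alone.
- camshaft: Bystander: loose camshaft, 190 mm long, about 30 mm high, lying on the bench beyond the stand. Leave it alone.
- oil_bottle: Bystander: loose grey plastic bottle, 64 mm in diameter, 170 mm high, upright to the right of the stand as the robot sees it. Leave it alone.
- jar: Bystander: loose clear jar with a steel lid, 68 mm in diameter, 80 mm high, upright on the bench beyond the tray. Leave it alone.
Things that resemble listed ones, but are neither listed nor needed, are in the scene too. What is shaped like the strip but red or turquoise is not meant. What is shaped like the piston but red is not meant.

How it is judged (in metres and radians):
On the way:
1. the strip is drawn clear of the head, and the head lies level on the bearers with the piston standing on it (contact force between strip and head below 0.05 N and x of strip in the frame of stand above 0.13 m and angle between head's own z axis and vertical below 0.025 rad and angle between piston's own z axis and vertical below 0.05 rad and distance of head from where it was at the start of the episode below 0.015 m), for 0.2 s.
At the end, for the whole second after the job is handed in: Strip flat (0.04 rad) on the tray floor, between its walls, released, at rest. Head level (0.025 rad) on both bearers, within 15 mm of its start and 0.1 rad of the stand's x axis; piston upright (0.05 rad) on it, within 20 mm of its start; both at rest (z of strip in the frame of tray between 0.001 and 0.009 m and x of strip in the frame of tray between -0.075 and 0.075 m and y of strip in the frame of tray between -0.065 and 0.065 m and angle between the z axis of strip and the z axis of tray, either way round below 0.04 rad and linear speed of each of strip, head, piston below 0.02 m/s and angle between head's own z axis and vertical below 0.025 rad and z of head in the frame of stand between 0.0575 and 0.0625 m and distance of head from where it was at the start of the episode below 0.015 m and angle between the x axis of head and the x axis of stand, either way round below 0.1 rad and angle between piston's own z axis and vertical below 0.05 rad and distance of piston from where it was at the start of the episode below 0.02 m); the robot touches nothing.
It fails at once if the piston topples or the head is tipped up (either tilts over 0.2 rad) (angle between any of piston, head's own z axis and vertical above 0.2 rad).
It fails at once if the head is dragged or pushed more than 25 mm (distance of head from where it was at the start of the episode above 0.025 m).
It fails at once if the strip is dropped (falls freely faster than 0.8 m/s) (contact force between the fingers and strip below 0.05 N and linear speed of strip above 0.8 m/s).
It fails at once if a bystander is moved more than 20 mm (distance of any of spanner, screwdriver, gear, camshaft, oil_bottle, jar from where it was at the start of the episode above 0.02 m).
It also fails if it takes over 45 s, if anything falls off the work surface, if the arm or the gripper's body presses on something with over 40 N, if the wrist force passes 120 N, or if a joint passes its speed limit or range.

## Working session

There is one attempt and no reset: what is moved stays moved. The work goes in short steps, Python scripts to look and compute and a tool call to move; the robot and the scene stay as the last step left them, time stands still between calls to the robot, and variables do not carry over. Pictures are saved under pics/ and viewed, and the job is handed in when it is done.

Besides the shell and the picture viewer there is one more tool, called after "Call:" by a JSON object that holds its "method" and its "body". jog_arm: Moves the arm, as the interface text tells. Its arguments: {"type":"object","properties":{"series":{"type":"array"}},"required":["series"]}

```bash
mkdir -p pics; ls; python3 - <<'E'
from cell import env
import cv2
print(env.state())
for n in("scene","top"):
    im=env.read_camera(n); cv2.imwrite(f"pics/{n}0.png",im[:,:,::-1])
    print(n,env.camera_info(n))
E
```

```text
pics
{'t': 0.0, 'joints': array([-1.36560659e+00,  4.91570207e-01,  1.55950042e+00,  8.26504146e-06,
        1.09166893e+00, -1.05624825e-01]), 'qvel': array([-0.00149038, -0.0003677 , -0.00169033, -0.00029226,  0.000248  ,
       -0.0017071 ]), 'tau': array([-3.00335400e-03, -6.12652159e+01, -2.58190155e+01,  6.91776141e-02,
        4.82102029e-02, -1.13347062e-04]), 'eef_pos': array([ 191.10428797, -594.80596976,  225.03756854]), 'tcp_rot': array([-1.57066812e+00,  1.13974457e-03, -1.25998550e+00]), 'ft_force': array([ 0.27802764, -0.16652651,  0.36347526]), 'moment': array([ 0.01225739, -0.04527812,  0.01251568]), 'opening': 0.9975238165480288}
scene {'camera_matrix': array([[463.20100789,   0.        , 279.92940511],
       [  0.        , 463.20100789, 207.98951758],
       [  0.        ,   0.        ,   1.        ]]), 'R': array([[-0.3019542 ,  0.95318183,  0.01637267],
       [ 0.77278912,  0.25479284, -0.58127238],
       [-0.55822991, -0.16286502, -0.81354432]]), 't': array([ 186.75199808, -294.31241355, 1466.07755383])}
top {'camera_matrix': array([[534.30434462,   0.        , 274.00654824],
       [  0.        , 534.30434462, 208.57227306],
       [  0.        ,   0.        ,   1.        ]]), 'R': array([[-0.01109973, -0.9998936 , -0.00946502],
       [-0.98369203,  0.01261825, -0.17941785],
       [ 0.17951819,  0.00731918, -0.98372743]]), 't': array([ -32.64827638,  500.97388433, 1497.19969444])}
```

View pics/scene0.png

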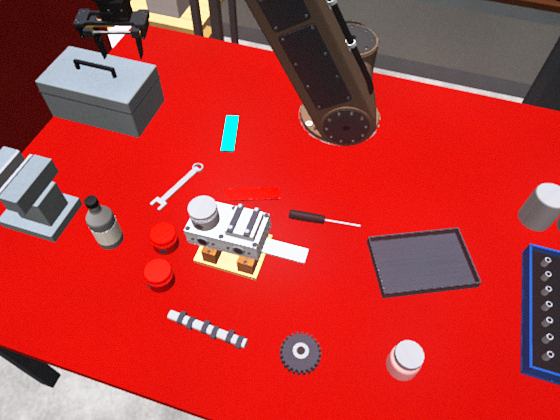

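View pics/top0.png

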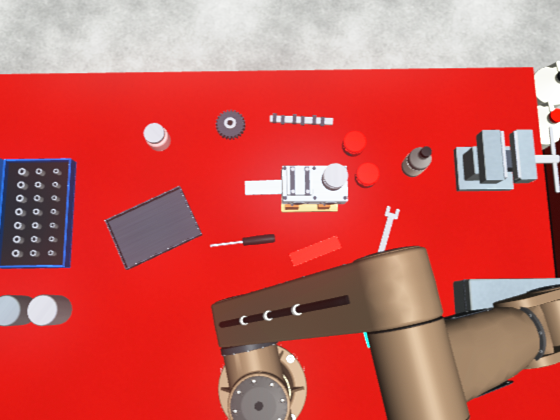

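The aluminium strip sticks out of the head at top px (263,187) and scene px (288,251). Lookalikes for the strip are the red one at top (315,250) / scene (253,193) and the turquoise one at scene (230,133). The piston is at top (335,176), and the red lookalikes are at top (355,142) and (368,175). I choose the bare aluminium strip under the head and will check it in a close crop.

```bash
cat > h.py <<'E'
import numpy as np, cv2
from cell import env
def ray(n,u,v):
    c=env.camera_info(n);K,R,t=c["camera_matrix"],c["R"],c["t"]
    d=R.T@np.linalg.inv(K)@np.array([u,v,1.]); return -R.T@t,d
def pl(n,u,v,z):
    o,d=ray(n,u,v); return o+d*(z-o[2])/d[2]
def tri(a,b):
    o1,d1=ray("scene",*a);o2,d2=ray("top",*b)
    s=np.linalg.lstsq(np.stack([d1,-d2],1),o2-o1,rcond=None)[0]
    p,q=o1+d1*s[0],o2+d2*s[1]; return (p+q)/2,np.linalg.norm(p-q)
def proj(n,X):
    c=env.camera_info(n);p=c["camera_matrix"]@(c["R"]@np.array(X,float)+c["t"]); return p[:2]/p[2]
E
python3 - <<'E'
from h import *
t=cv2.imread("pics/top0.png");s=cv2.imread("pics/scene0.png")
a=cv2.resize(t[150:225,235:365],None,fx=6,fy=6,interpolation=cv2.INTER_CUBIC)
b=cv2.resize(s[190:285,175:320],None,fx=5.5,fy=5.5,interpolation=cv2.INTER_CUBIC)
cv2.imwrite("pics/ct0.png",a);cv2.imwrite("pics/cs0.png",b)
for n,im,roi in(("top",t,(236,172,281,203)),("scene",s,(262,235,318,270))):
    x0,y0,x1,y1=roi;c=im[y0:y1,x0:x1].astype(int)
    m=((c[:,:,1]>110)&(c[:,:,0]>110)).astype(np.uint8)
    k,_=cv2.findContours(m,0,1);k=max(k,key=cv2.contourArea)
    print(n,cv2.minAreaRect(k),cv2.contourArea(k),(cv2.approxPolyDP(k,2,True)[:,0]+[x0,y0]).tolist())
# tray
for n,im,roi in(("top",t,(95,178,210,275)),("scene",s,(360,220,490,305))):
    x0,y0,x1,y1=roi;c=im[y0:y1,x0:x1].astype(int)
    m=(c[:,:,2]<c[:,:,1]+70).astype(np.uint8)
    k,_=cv2.findContours(m,0,1);k=max(k,key=cv2.contourArea)
    q=cv2.approxPolyDP(k,5,True)[:,0]+[x0,y0]
    print(n,q.tolist(),[pl(n,*p,25)[:2].round(0).tolist() for p in q])
E
```

```text
top ((26.0, 14.5), (15.0, 36.0), 90.0) 489.0 [[280, 179], [244, 181], [245, 194], [280, 193]]
scene ((22.977108001708984, 13.938465118408203), (46.13261413574219, 27.23579978942871), 1.3971810340881348) 702.5 [[264, 240], [262, 262], [266, 253], [297, 262], [305, 261], [308, 248], [272, 239], [272, 235], [268, 235]]
top [[179, 186], [104, 220], [125, 268], [201, 234]] [[576.0, 241.0], [477.0, 459.0], [336.0, 392.0], [432.0, 174.0]]
scene [[458, 228], [368, 237], [382, 296], [477, 286]] [[337.0, 392.0], [437.0, 176.0], [586.0, 239.0], [491.0, 449.0]]
```

View pics/ct0.png

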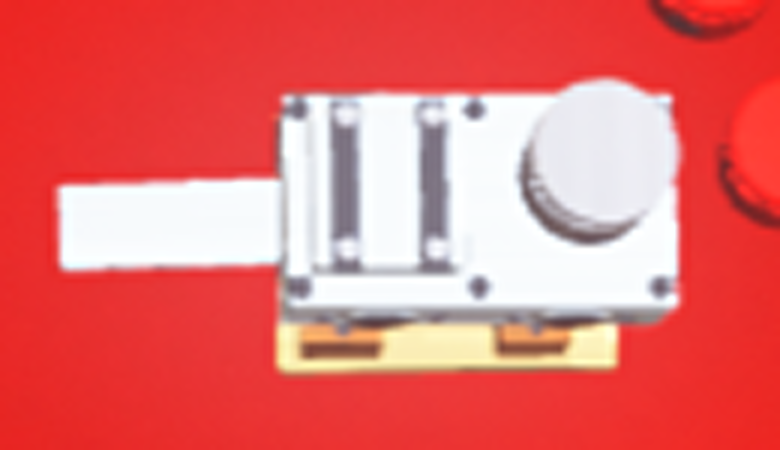

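View pics/cs0.png

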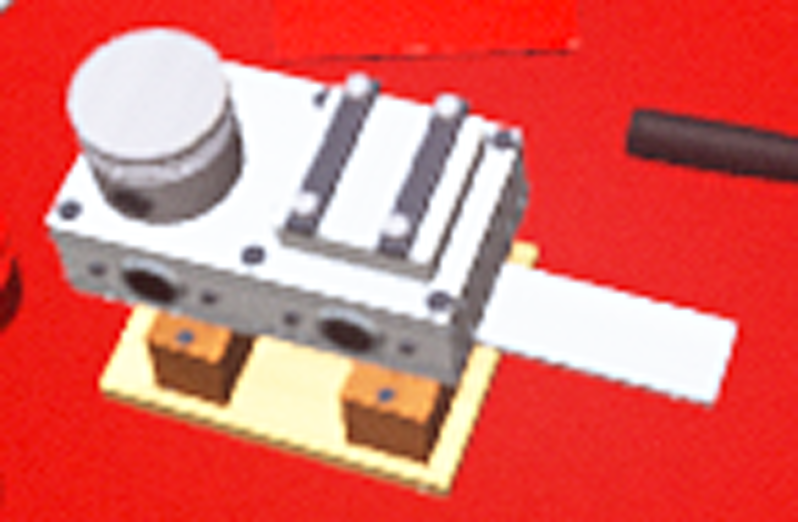

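The crops confirm a bare aluminium strip running from under the head's right-hand end, with its free end at top px (245,181) to (245,195). Next I'll get its world axis and the tray pose.

```bash
python3 - <<'E'
from h import *
T=lambda x,y:((x+.5)/6-.5+235,(y+.5)/6-.5+150)
S=lambda x,y:((x+.5)/5.5-.5+175,(y+.5)/5.5-.5+190)
print("strip top z66");
for p in [(58,186),(278,180),(60,269),(278,264)]: print(pl("top",*T(*p),66).round(1))
print("scene z66")
for p in [(737,322),(508,263),(714,404),(478,342)]: print(pl("scene",*S(*p),66).round(1))
print("tri far/near end corners",tri(S(714,402),T(58,186)),tri(S(737,322),T(60,269)))
print("base z15 top",[pl("top",*T(*p),15).round(1) for p in[(278,370),(616,366)]])
print("base z15 scene",[pl("scene",*S(*p),15).round(1) for p in[(100,384),(446,486),(537,244)]])
# subpixel edges by line fits
t=cv2.imread("pics/top0.png").astype(float);s=cv2.imread("pics/scene0.png").astype(float)
g=t[:,:,1]
up=[];lo=[]
for x in range(248,279):
    col=g[172:204,x];mx=col[12:18].mean();h=(mx+col[:4].mean())/2
    i=np.where(col>h)[0];a,b=i[0],i[-1]
    up.append((x,172+a-(col[a]-h)/(col[a]-col[a-1])));lo.append((x,172+b+(col[b]-h)/(col[b]-col[b+1])))
for e in(up,lo):
    e=np.array(e);W=np.array([pl("top",*p,66)[:2] for p in e]);k=np.polyfit(W[:,1],W[:,0],1);print("x=",k, "at y=0..100",np.polyval(k,[0,100]),W[[0,-1]])
# head start ref
E
```

```text
strip top z66
[579.7  45.9  66. ]
[581.2 -59.6  66. ]
[539.  45.  66.]
[540.1 -59.   66. ]
scene z66
[539.3  45.5  66. ]
[541.7 -58.3  66. ]
[581.2  46.9  66. ]
[583.6 -57.9  66. ]
tri far/near end corners (array([579.81284601,  46.26747813,  65.08863442]), np.float64(0.674376402878273)) (array([539.07076161,  45.20229177,  65.51708981]), np.float64(0.4138374159082106))
base z15 top [array([497.8, -58.6,  15. ]), array([ 497.7, -224.2,   15. ])]
base z15 scene [array([ 628.9, -221.8,   15. ]), array([628.7, -58.1,  15. ]), array([497.7, -59.2,  15. ])]
x= [-2.63573138e-02  5.81126309e+02] at y=0..100 [581.12630891 578.49057753] [[580.28711531  35.08667491]
 [582.10162936 -51.22279262]]
x= [-1.63341212e-02  5.39225318e+02] at y=0..100 [539.2253181  537.59190598] [[538.34893144  35.18577549]
 [540.09700216 -50.70016633]]
```

Call:
{"method": "jog_arm", "body": {"series": [{"dz": 0.045}, {"dz": 0.045}, {"dz": 0.03}, {"dx": 0.023, "dy": 0.037, "rz": 4.58}, {"dx": 0.023, "dy": 0.037, "rz": 4.58}, {"dx": 0.023, "dy": 0.037, "rz": 4.58}, {"dx": 0.023, "dy": 0.037, "rz": 4.58}, {"dx": 0.023, "dy": 0.037, "rz": 4.58}, {"dx": 0.023, "dy": 0.037, "rz": 4.58}, {"dx": 0.023, "dy": 0.037, "rz": 4.58}, {"dx": 0.023, "dy": 0.037, "rz": 4.58}, {"dx": 0.023, "dy": 0.037, "rz": 4.58}]}}

```text
$.series[0]: bad value
```

Call:
{"method": "jog_arm", "body": {"series": [{"dx": 0.023, "dy": 0.037, "rz": 4.58}, {"dx": 0.023, "dy": 0.037, "rz": 4.58}, {"dx": 0.023, "dy": 0.037, "rz": 4.58}, {"dx": 0.023, "dy": 0.037, "rz": 4.58}, {"dx": 0.023, "dy": 0.037, "rz": 4.58}, {"dx": 0.023, "dy": 0.037, "rz": 4.58}, {"dx": 0.023, "dy": 0.037, "rz": 4.58}, {}, {}]}}

```text
$.series[0]: bad value
```

Call:
{"method": "jog_arm", "body": {"series": [{"dx": 0, "dy": 0, "dz": 0.045, "rx": 0, "ry": 0, "rz": 0, "gripper": 1}]}}

```text
t: 0.2
eef_pos: [190.7, -593.2, 265.7]
tcp_rot: [-1.57, 0.01, -1.26]
ft_force: [0.5, -0.4, 0.5]
opening: 0.998
```

Call:
{"method": "jog_arm", "body": {"series": [{"dx": 0, "dy": 0, "dz": 0.045, "rx": 0, "ry": 0, "rz": 0, "gripper": 1}, {"dx": 0, "dy": 0, "dz": 0.03, "rx": 0, "ry": 0, "rz": 0, "gripper": 1}, {"dx": 0.023, "dy": 0.037, "dz": 0, "rx": 0, "ry": 0, "rz": 4.58, "gripper": 1}, {"dx": 0.023, "dy": 0.037, "dz": 0, "rx": 0, "ry": 0, "rz": 4.58, "gripper": 1}, {"dx": 0.023, "dy": 0.037, "dz": 0, "rx": 0, "ry": 0, "rz": 4.58, "gripper": 1}, {"dx": 0.023, "dy": 0.037, "dz": 0, "rx": 0, "ry": 0, "rz": 4.58, "gripper": 1}, {"dx": 0.023, "dy": 0.037, "dz": 0, "rx": 0, "ry": 0, "rz": 4.58, "gripper": 1}, {"dx": 0.023, "dy": 0.037, "dz": 0, "rx": 0, "ry": 0, "rz": 4.58, "gripper": 1}, {"dx": 0.023, "dy": 0.037, "dz": 0, "rx": 0, "ry": 0, "rz": 4.58, "gripper": 1}, {"dx": 0.023, "dy": 0.037, "dz": 0, "rx": 0, "ry": 0, "rz": 4.58, "gripper": 1}, {"dx": 0.023, "dy": 0.037, "dz": 0, "rx": 0, "ry": 0, "rz": 4.58, "gripper": 1}, {"dx": 0.023, "dy": 0.037, "dz": 0, "rx": 0, "ry": 0, "rz": 4.58, "gripper": 1}]}}

```text
t: 1.4
eef_pos: [421.7, -223.4, 345.6]
tcp_rot: [-1.571, 0.0, -0.458]
ft_force: [0.4, -0.6, 0.0]
opening: 0.996
```

Call:
{"method": "jog_arm", "body": {"series": [{"dx": 0.023, "dy": 0.037, "dz": 0, "rx": 0, "ry": 0, "rz": 4.58, "gripper": 1}, {"dx": 0.023, "dy": 0.037, "dz": 0, "rx": 0, "ry": 0, "rz": 4.58, "gripper": 1}, {"dx": 0.023, "dy": 0.037, "dz": 0, "rx": 0, "ry": 0, "rz": 4.58, "gripper": 1}, {"dx": 0.023, "dy": 0.037, "dz": 0, "rx": 0, "ry": 0, "rz": 4.58, "gripper": 1}, {"dx": 0.023, "dy": 0.037, "dz": 0, "rx": 0, "ry": 0, "rz": 4.58, "gripper": 1}, {"dx": 0.023, "dy": 0.037, "dz": 0, "rx": 0, "ry": 0, "rz": 4.58, "gripper": 1}, {"dx": 0, "dy": 0, "dz": 0, "rx": 0, "ry": 0, "rz": 0, "gripper": 1}, {"dx": 0, "dy": 0, "dz": 0, "rx": 0, "ry": 0, "rz": 0, "gripper": 1}, {"dx": 0, "dy": 0, "dz": 0, "rx": 0, "ry": 0, "rz": 0, "gripper": 1}]}}

```text
t: 2.3
eef_pos: [558.8, -3.6, 345.5]
tcp_rot: [-1.571, 0.0, 0.018]
ft_force: [-0.1, 0.1, -0.1]
opening: 1.002
```

```bash
python3 - <<'E'
from h import *
s=env.state();print(s['t'],s['eef_pos'].round(1),s['tcp_rot'].round(4),s['joints'].round(2),s['ft_force'].round(2))
im=env.read_camera("scene");cv2.imwrite("pics/s1.png",im[:,:,::-1])
E
```

```text
2.3 [558.8  -3.6 345.5] [-1.5709e+00  5.0000e-04  1.7900e-02] [-0.12  0.3   1.55 -0.    1.3  -0.14] [-0.06  0.09 -0.15]
```

View pics/s1.png

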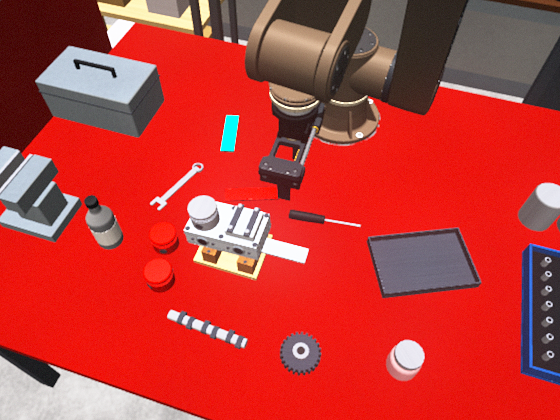

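Call:
{"method": "jog_arm", "body": {"series": [{"dx": 0.0015, "dy": 0, "dz": -0.045, "rx": 0, "ry": 0, "rz": 0, "gripper": 1}, {"dx": 0, "dy": 0, "dz": -0.045, "rx": 0, "ry": 0, "rz": 0, "gripper": 1}, {"dx": 0, "dy": 0, "dz": -0.045, "rx": 0, "ry": 0, "rz": 0, "gripper": 1}, {"dx": 0, "dy": 0, "dz": -0.04, "rx": 0, "ry": 0, "rz": 0, "gripper": 1}, {"dx": 0, "dy": 0, "dz": -0.03, "rx": 0, "ry": 0, "rz": 0, "gripper": 1}, {"dx": 0, "dy": 0, "dz": -0.02, "rx": 0, "ry": 0, "rz": 0, "gripper": 1}, {"dx": 0, "dy": 0, "dz": 0, "rx": 0, "ry": 0, "rz": 0, "gripper": 1}, {"dx": 0, "dy": 0, "dz": 0, "rx": 0, "ry": 0, "rz": 0, "gripper": 1}, {"dx": 0, "dy": 0, "dz": 0, "rx": 0, "ry": 0, "rz": 0, "gripper": 1}]}}

```text
t: 3.25
eef_pos: [561.2, -3.6, 122.1]
tcp_rot: [-1.571, -0.002, 0.018]
ft_force: [-0.2, -0.1, -0.1]
opening: 1.001
```

```bash
python3 - <<'E'
from h import *
s=env.state();print(s['t'],s['eef_pos'].round(1),s['tcp_rot'].round(4),s['ft_force'].round(2))
im=env.read_camera("scene")[:,:,::-1];t=env.read_camera("top")[:,:,::-1]
b=np.hstack([cv2.resize(im[160:290,180:330],None,fx=3,fy=3),cv2.resize(t[140:270,220:330],None,fx=3,fy=3)]);cv2.imwrite("pics/s2.png",b)
E
```

```text
3.25 [561.2  -3.6 122.1] [-1.5712 -0.0023  0.0182] [-0.23 -0.14 -0.13]
```

View pics/s2.png

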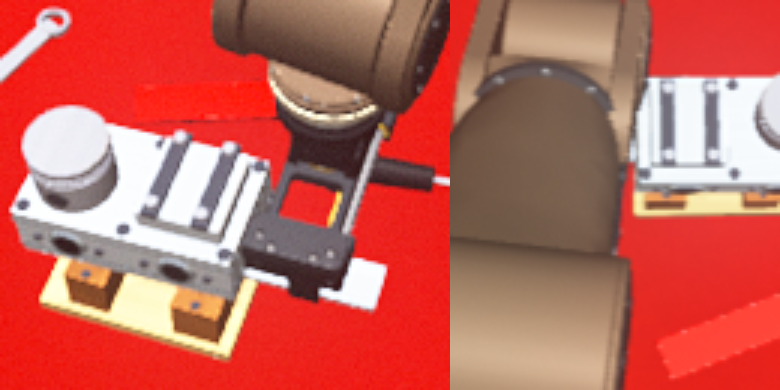

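Call:
{"method": "jog_arm", "body": {"series": [{"dx": -0.0005, "dy": 0.003, "dz": -0.02, "rx": 0, "ry": 0, "rz": 0, "gripper": 1}, {"dx": 0, "dy": 0, "dz": -0.015, "rx": 0, "ry": 0, "rz": 0, "gripper": 1}, {"dx": 0, "dy": 0, "dz": -0.01, "rx": 0, "ry": 0, "rz": 0, "gripper": 1}, {"dx": 0, "dy": 0, "dz": -0.006, "rx": 0, "ry": 0, "rz": 0, "gripper": 1}, {"dx": 0, "dy": 0, "dz": 0, "rx": 0, "ry": 0, "rz": 0, "gripper": 1}, {"dx": 0, "dy": 0, "dz": 0, "rx": 0, "ry": 0, "rz": 0, "gripper": 1}]}}

```text
t: 3.95
eef_pos: [560.4, -0.1, 70.2]
tcp_rot: [-1.571, -0.001, 0.019]
ft_force: [-0.5, -0.8, 0.8]
opening: 1.001
```

Call:
{"method": "jog_arm", "body": {"series": [{"dx": 0, "dy": 0, "dz": 0, "rx": 0, "ry": 0, "rz": 0, "gripper": 0.5}, {"dx": 0, "dy": 0, "dz": 0, "rx": 0, "ry": 0, "rz": 0, "gripper": 0.5}, {"dx": 0, "dy": 0, "dz": 0, "rx": 0, "ry": 0, "rz": 0, "gripper": 0.5}, {"dx": 0, "dy": 0, "dz": 0, "rx": 0, "ry": 0, "rz": 0, "gripper": 0.5}, {"dx": 0, "dy": 0, "dz": 0, "rx": 0, "ry": 0, "rz": 0, "gripper": 0.5}]}}

```text
t: 4.45
eef_pos: [560.2, -0.1, 69.7]
tcp_rot: [-1.571, -0.0, 0.019]
ft_force: [0.3, -0.0, -0.1]
opening: 0.636
```

Call:
{"method": "jog_arm", "body": {"series": [{"dx": 0, "dy": 0, "dz": 0, "rx": 0, "ry": 0, "rz": 0, "gripper": 0.45}, {"dx": 0, "dy": 0, "dz": 0, "rx": 0, "ry": 0, "rz": 0, "gripper": 0.42}, {"dx": 0, "dy": 0, "dz": 0, "rx": 0, "ry": 0, "rz": 0, "gripper": 0.4}, {"dx": 0, "dy": 0, "dz": 0, "rx": 0, "ry": 0, "rz": 0, "gripper": 0.3}, {"dx": 0, "dy": 0, "dz": 0, "rx": 0, "ry": 0, "rz": 0, "gripper": 0}, {"dx": 0, "dy": 0, "dz": 0, "rx": 0, "ry": 0, "rz": 0, "gripper": 0}, {"dx": 0, "dy": 0, "dz": 0, "rx": 0, "ry": 0, "rz": 0, "gripper": 0}]}}

```text
t: 5.15
eef_pos: [560.2, -0.1, 69.7]
tcp_rot: [-1.571, -0.0, 0.019]
ft_force: [0.1, 0.6, -0.2]
opening: 0.414
```

Call:
{"method": "jog_arm", "body": {"series": [{"dx": 0, "dy": 0, "dz": 0, "rx": 0, "ry": 0, "rz": 0, "gripper": 0}, {"dx": 0, "dy": 0, "dz": 0, "rx": 0, "ry": 0, "rz": 0, "gripper": 0}, {"dx": 0, "dy": 0, "dz": 0, "rx": 0, "ry": 0, "rz": 0, "gripper": 0}, {"dx": 0, "dy": 0.001, "dz": 0, "rx": 0, "ry": 0, "rz": 0, "gripper": 0}, {"dx": 0, "dy": 0.001, "dz": 0, "rx": 0, "ry": 0, "rz": 0, "gripper": 0}, {"dx": 0, "dy": 0.001, "dz": 0, "rx": 0, "ry": 0, "rz": 0, "gripper": 0}, {"dx": 0, "dy": 0.001, "dz": 0, "rx": 0, "ry": 0, "rz": 0, "gripper": 0}, {"dx": 0, "dy": 0.001, "dz": 0, "rx": 0, "ry": 0, "rz": 0, "gripper": 0}, {"dx": 0, "dy": 0.001, "dz": 0, "rx": 0, "ry": 0, "rz": 0, "gripper": 0}]}}

```text
t: 6.05
eef_pos: [560.2, 5.1, 69.7]
tcp_rot: [-1.572, -0.0, 0.019]
ft_force: [0.6, -7.4, -1.3]
opening: 0.416
```

```bash
python3 - <<'E'
from h import *
s=env.state();print(s['t'],s['eef_pos'].round(1),s['ft_force'].round(2),s['opening'])
im=env.read_camera("scene")[:,:,::-1];cv2.imwrite("pics/sf3.png",im)
o=cv2.imread("pics/scene0.png")
b=np.hstack([cv2.resize(a[190:290,175:325],None,fx=2.6,fy=2.6) for a in(o,im)]);cv2.imwrite("pics/s3.png",b)
E
```

```text
6.05 [560.2   5.1  69.7] [ 0.55 -7.41 -1.31] 0.4161794510429097
```

View pics/s3.png

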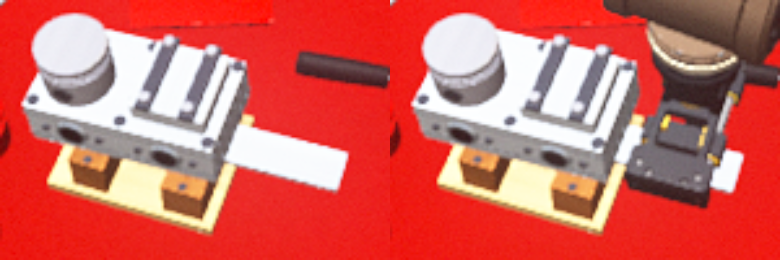

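```bash
cat > chk.py <<'E'
from h import *
import sys
im=cv2.imread(sys.argv[1]);o=cv2.imread("pics/scene0.png")
for nm,(x0,y0,x1,y1) in dict(head=(183,218,262,262),piston=(188,195,220,228)).items():
    m=7;r=cv2.matchTemplate(im[y0-m:y1+m,x0-m:x1+m],o[y0:y1,x0:x1],cv2.TM_CCOEFF_NORMED)
    _,v,_,(a,b)=cv2.minMaxLoc(r);sub=lambda l,c,h:.5*(l-h)/(l-2*c+h)
    try:
        print(nm,round(v,3),a-m+sub(r[b,a-1],r[b,a],r[b,a+1]),b-m+sub(r[b-1,a],r[b,a],r[b+1,a]))
    except Exception: print(nm,v,a-m,b-m)
E
python3 chk.py pics/sf3.png
python3 - <<'E'
from h import *
a=proj("scene",[560,-150,90]);print(proj("scene",[560,-140,90])-a,proj("scene",[560,-150,100])-a)
E
```

```text
head 0.993 0.05662839 0.058827393
piston 0.992 0.12500514 0.022340113
[3.92599517 1.09960941] [-0.31611351 -2.30634183]
```

Call:
{"method": "jog_arm", "body": {"series": [{"dx": 0, "dy": 0.0012, "dz": 0, "rx": 0, "ry": 0, "rz": 0, "gripper": 0}, {"dx": 0, "dy": 0.0012, "dz": 0, "rx": 0, "ry": 0, "rz": 0, "gripper": 0}, {"dx": 0, "dy": 0.0012, "dz": 0, "rx": 0, "ry": 0, "rz": 0, "gripper": 0}, {"dx": 0, "dy": 0.0012, "dz": 0, "rx": 0, "ry": 0, "rz": 0, "gripper": 0}, {"dx": 0, "dy": 0.0012, "dz": 0, "rx": 0, "ry": 0, "rz": 0, "gripper": 0}, {"dx": 0, "dy": 0.0012, "dz": 0, "rx": 0, "ry": 0, "rz": 0, "gripper": 0}, {"dx": 0, "dy": 0.0012, "dz": 0, "rx": 0, "ry": 0, "rz": 0, "gripper": 0}, {"dx": 0, "dy": 0.0012, "dz": 0, "rx": 0, "ry": 0, "rz": 0, "gripper": 0}, {"dx": 0, "dy": 0.0012, "dz": 0, "rx": 0, "ry": 0, "rz": 0, "gripper": 0}, {"dx": 0, "dy": 0.0012, "dz": 0, "rx": 0, "ry": 0, "rz": 0, "gripper": 0}, {"dx": 0, "dy": 0.0012, "dz": 0, "rx": 0, "ry": 0, "rz": 0, "gripper": 0}, {"dx": 0, "dy": 0.0012, "dz": 0, "rx": 0, "ry": 0, "rz": 0, "gripper": 0}]}}

```text
t: 7.3
eef_pos: [560.2, 19.6, 69.7]
tcp_rot: [-1.572, -0.0, 0.019]
ft_force: [-0.5, -7.1, -0.3]
opening: 0.416
```

```bash
python3 - <<'E'
from h import *
s=env.state();print(s['t'],s['eef_pos'].round(1),s['ft_force'].round(2),s['moment'].round(2),s['opening'])
im=env.read_camera("scene")[:,:,::-1];cv2.imwrite("pics/sf4.png",im)
E
python3 chk.py pics/sf4.png
```

```text
7.3 [560.2  19.6  69.7] [-0.5  -7.08 -0.3 ] [-1.26 -0.15 -0.02] 0.4163578385669951
head 0.973 0.2304061 0.20967606
piston 0.974 0.36082792 0.12509882
```

Call:
{"method": "jog_arm", "body": {"series": [{"dx": 0, "dy": 0.0015, "dz": 0, "rx": 0, "ry": 0, "rz": 0, "gripper": 0}, {"dx": 0, "dy": 0.0015, "dz": 0, "rx": 0, "ry": 0, "rz": 0, "gripper": 0}, {"dx": 0, "dy": 0.0015, "dz": 0, "rx": 0, "ry": 0, "rz": 0, "gripper": 0}, {"dx": 0, "dy": 0.0015, "dz": 0, "rx": 0, "ry": 0, "rz": 0, "gripper": 0}, {"dx": 0, "dy": 0.0015, "dz": 0, "rx": 0, "ry": 0, "rz": 0, "gripper": 0}, {"dx": 0, "dy": 0.0015, "dz": 0, "rx": 0, "ry": 0, "rz": 0, "gripper": 0}, {"dx": 0, "dy": 0.0015, "dz": 0, "rx": 0, "ry": 0, "rz": 0, "gripper": 0}, {"dx": 0, "dy": 0.0015, "dz": 0, "rx": 0, "ry": 0, "rz": 0, "gripper": 0}, {"dx": 0, "dy": 0.0015, "dz": 0, "rx": 0, "ry": 0, "rz": 0, "gripper": 0}, {"dx": 0, "dy": 0.0015, "dz": 0, "rx": 0, "ry": 0, "rz": 0, "gripper": 0}]}}

```text
t: 8.35
eef_pos: [560.1, 34.8, 69.6]
tcp_rot: [-1.572, 0.0, 0.019]
ft_force: [0.7, -5.5, -0.8]
opening: 0.415
```

```bash
python3 - <<'E'
from h import *
s=env.state();print(s['t'],s['eef_pos'].round(1),s['ft_force'].round(2),s['moment'].round(2),s['opening'])
im=env.read_camera("scene")[:,:,::-1];cv2.imwrite("pics/sf5.png",im)
cv2.imwrite("pics/s5.png",cv2.resize(im[190:290,175:325],None,fx=5,fy=5))
E
python3 chk.py pics/sf5.png
```

```text
8.35 [560.1  34.8  69.6] [ 0.71 -5.5  -0.81] [-1.07 -0.1   0.04] 0.4147718096507997
head 0.948 0.42914408 0.32247046
piston 0.965 0.63218963 0.11290862
```

View pics/s5.png

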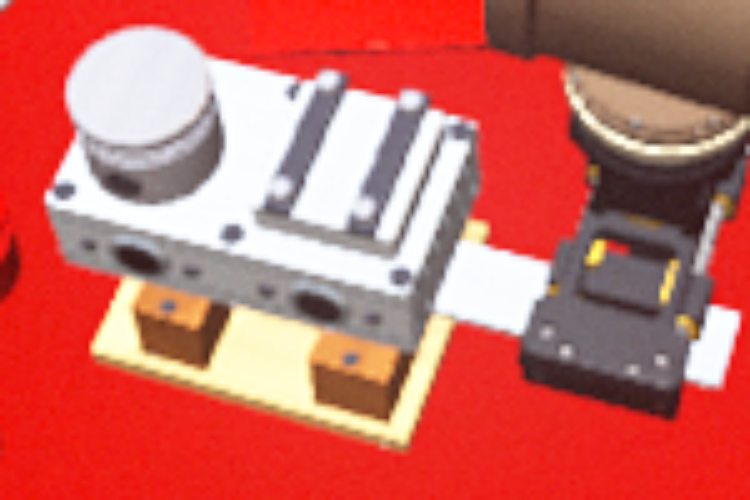

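The strip (crop 440–740, 240–390) is sliding out straight. The head and piston are still in place and the tilt is shrinking. I'll keep drawing.

Call:
{"method": "jog_arm", "body": {"series": [{"dx": 0, "dy": 0.0012, "dz": 0, "rx": 0, "ry": 0, "rz": 0, "gripper": 0}, {"dx": 0, "dy": 0.0012, "dz": 0, "rx": 0, "ry": 0, "rz": 0, "gripper": 0}, {"dx": 0, "dy": 0.0012, "dz": 0, "rx": 0, "ry": 0, "rz": 0, "gripper": 0}, {"dx": 0, "dy": 0.0012, "dz": 0, "rx": 0, "ry": 0, "rz": 0, "gripper": 0}, {"dx": 0, "dy": 0.0012, "dz": 0, "rx": 0, "ry": 0, "rz": 0, "gripper": 0}, {"dx": 0, "dy": 0.0012, "dz": 0, "rx": 0, "ry": 0, "rz": 0, "gripper": 0}, {"dx": 0, "dy": 0.0012, "dz": 0, "rx": 0, "ry": 0, "rz": 0, "gripper": 0}, {"dx": 0, "dy": 0.0012, "dz": 0, "rx": 0, "ry": 0, "rz": 0, "gripper": 0}, {"dx": 0, "dy": 0.0012, "dz": 0, "rx": 0, "ry": 0, "rz": 0, "gripper": 0}, {"dx": 0, "dy": 0.0012, "dz": 0, "rx": 0, "ry": 0, "rz": 0, "gripper": 0}]}}

```text
t: 9.4
eef_pos: [560.2, 47.5, 69.7]
tcp_rot: [-1.571, -0.0, 0.019]
ft_force: [-0.4, 0.8, -0.8]
opening: 0.415
```

Call:
{"method": "jog_arm", "body": {"series": [{"dx": 0, "dy": 0.0015, "dz": 0, "rx": 0, "ry": 0, "rz": 0, "gripper": 0}, {"dx": 0, "dy": 0.0015, "dz": 0, "rx": 0, "ry": 0, "rz": 0, "gripper": 0}, {"dx": 0, "dy": 0.002, "dz": 0, "rx": 0, "ry": 0, "rz": 0, "gripper": 0}, {"dx": 0, "dy": 0.002, "dz": 0, "rx": 0, "ry": 0, "rz": 0, "gripper": 0}, {"dx": 0, "dy": 0.003, "dz": 0, "rx": 0, "ry": 0, "rz": 0, "gripper": 0}, {"dx": 0, "dy": 0.005, "dz": 0, "rx": 0, "ry": 0, "rz": 0, "gripper": 0}, {"dx": 0, "dy": 0.005, "dz": 0, "rx": 0, "ry": 0, "rz": 0, "gripper": 0}, {"dx": 0, "dy": 0, "dz": 0, "rx": 0, "ry": 0, "rz": 0, "gripper": 0}, {"dx": 0, "dy": 0, "dz": 0, "rx": 0, "ry": 0, "rz": 0, "gripper": 0}, {"dx": 0, "dy": 0, "dz": 0, "rx": 0, "ry": 0, "rz": 0, "gripper": 0}]}}

```text
t: 10.4
eef_pos: [560.2, 67.3, 69.7]
tcp_rot: [-1.571, -0.0, 0.019]
ft_force: [-0.7, 0.5, -1.0]
opening: 0.416
```

```bash
python3 - <<'E'
from h import *
s=env.state();print(s['t'],s['eef_pos'].round(1),s['ft_force'].round(2),s['moment'].round(2),s['opening'])
im=env.read_camera("scene")[:,:,::-1];cv2.imwrite("pics/sf6.png",im)
cv2.imwrite("pics/s6.png",cv2.resize(im[190:290,175:335],None,fx=5,fy=5))
E
python3 chk.py pics/sf6.png
```

```text
10.4 [560.2  67.3  69.7] [-0.7   0.45 -0.97] [-0.03 -0.07  0.  ] 0.4160583910690192
head 0.835 1.6227 1.1084818
piston 0.919 2.6714108 0.81318164
```

View pics/s6.png

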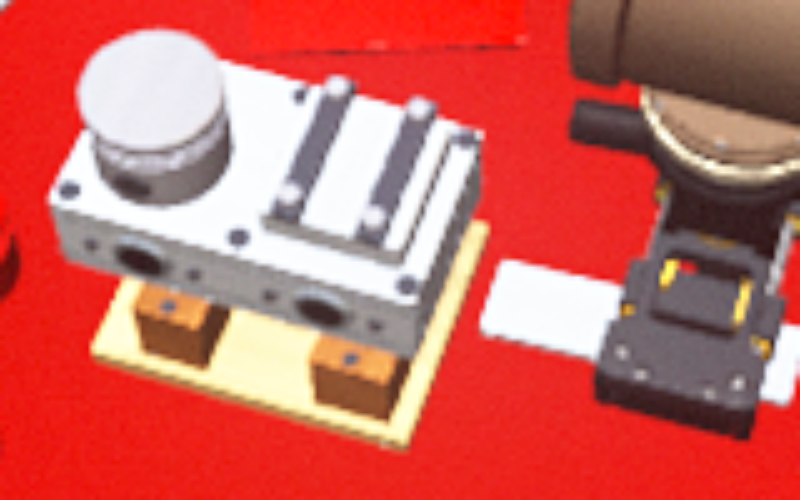

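Call:
{"method": "jog_arm", "body": {"series": [{"dx": 0, "dy": 0, "dz": 0.01, "rx": 0, "ry": 0, "rz": 0, "gripper": 0}, {"dx": 0, "dy": 0.005, "dz": 0.025, "rx": 0, "ry": 0, "rz": 0, "gripper": 0}, {"dx": 0, "dy": 0.01, "dz": 0.025, "rx": 0, "ry": 0, "rz": 0, "gripper": 0}, {"dx": -0.013, "dy": 0.03, "dz": 0, "rx": 0, "ry": 0, "rz": 2.6, "gripper": 0}, {"dx": -0.013, "dy": 0.03, "dz": 0, "rx": 0, "ry": 0, "rz": 2.6, "gripper": 0}, {"dx": -0.013, "dy": 0.03, "dz": 0, "rx": 0, "ry": 0, "rz": 2.6, "gripper": 0}, {"dx": -0.013, "dy": 0.03, "dz": 0, "rx": 0, "ry": 0, "rz": 2.6, "gripper": 0}, {"dx": -0.013, "dy": 0.03, "dz": 0, "rx": 0, "ry": 0, "rz": 2.6, "gripper": 0}, {"dx": -0.013, "dy": 0.03, "dz": 0, "rx": 0, "ry": 0, "rz": 2.6, "gripper": 0}, {"dx": -0.013, "dy": 0.03, "dz": 0, "rx": 0, "ry": 0, "rz": 2.6, "gripper": 0}, {"dx": -0.013, "dy": 0.03, "dz": 0, "rx": 0, "ry": 0, "rz": 2.6, "gripper": 0}, {"dx": -0.011, "dy": 0.02, "dz": 0, "rx": 0, "ry": 0, "rz": 2.5, "gripper": 0}]}}

```text
t: 11.65
eef_pos: [444.5, 344.0, 130.5]
tcp_rot: [-1.571, -0.001, 0.428]
ft_force: [-0.2, -0.4, -0.5]
opening: 0.416
```

Call:
{"method": "jog_arm", "body": {"series": [{"dx": 0, "dy": 0, "dz": -0.02, "rx": 0, "ry": 0, "rz": 0, "gripper": 0}, {"dx": 0, "dy": 0, "dz": -0.02, "rx": 0, "ry": 0, "rz": 0, "gripper": 0}, {"dx": 0, "dy": 0, "dz": -0.02, "rx": 0, "ry": 0, "rz": 0, "gripper": 0}, {"dx": 0, "dy": 0, "dz": 0, "rx": 0, "ry": 0, "rz": 0, "gripper": 0}, {"dx": 0, "dy": 0, "dz": 0, "rx": 0, "ry": 0, "rz": 0, "gripper": 0}]}}

```text
t: 12.15
eef_pos: [445.4, 342.4, 70.3]
tcp_rot: [-1.571, -0.0, 0.425]
ft_force: [-0.2, -0.2, -0.6]
opening: 0.413
```

```bash
python3 - <<'E'
from h import *
s=env.state();print(s['t'],s['eef_pos'].round(1),s['tcp_rot'].round(3),s['ft_force'].round(2),s['moment'].round(2),s['opening'])
im=env.read_camera("scene")[:,:,::-1];cv2.imwrite("pics/sf7.png",im)
cv2.imwrite("pics/s7.png",cv2.resize(im[180:310,340:500],None,fx=4.5,fy=4.5))
E
```

```text
12.15 [445.4 342.4  70.3] [-1.571 -0.     0.425] [-0.19 -0.15 -0.56] [ 0.01 -0.11 -0.  ] 0.41331313855955476
```

View pics/s7.png

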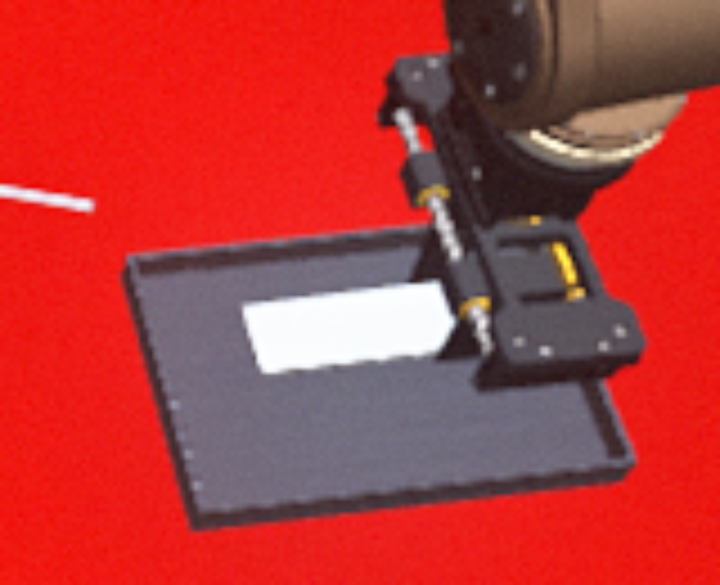

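Call:
{"method": "jog_arm", "body": {"series": [{"dx": 0, "dy": 0, "dz": -0.015, "rx": 0, "ry": 0, "rz": 0, "gripper": 0}, {"dx": 0, "dy": 0, "dz": -0.015, "rx": 0, "ry": 0, "rz": 0, "gripper": 0}, {"dx": 0, "dy": 0, "dz": -0.01, "rx": 0, "ry": 0, "rz": 0, "gripper": 0}, {"dx": 0, "dy": 0, "dz": -0.006, "rx": 0, "ry": 0, "rz": 0, "gripper": 0}, {"dx": 0, "dy": 0, "dz": -0.002, "rx": 0, "ry": 0, "rz": 0, "gripper": 0}, {"dx": 0, "dy": 0, "dz": 0, "rx": 0, "ry": 0, "rz": 0, "gripper": 0}, {"dx": 0, "dy": 0, "dz": 0, "rx": 0, "ry": 0, "rz": 0, "gripper": 0}, {"dx": 0, "dy": 0, "dz": 0, "rx": 0, "ry": 0, "rz": 0, "gripper": 0}]}}

```text
t: 13.0
eef_pos: [445.4, 342.5, 22.1]
tcp_rot: [-1.571, -0.001, 0.426]
ft_force: [-0.1, 0.1, -1.2]
opening: 0.419
```

Call:
{"method": "jog_arm", "body": {"series": [{"dx": 0, "dy": 0, "dz": -0.002, "rx": 0, "ry": 0, "rz": 0, "gripper": 0}, {"dx": 0, "dy": 0, "dz": -0.001, "rx": 0, "ry": 0, "rz": 0, "gripper": 0}, {"dx": 0, "dy": 0, "dz": 0, "rx": 0, "ry": 0, "rz": 0, "gripper": 0}, {"dx": 0, "dy": 0, "dz": 0, "rx": 0, "ry": 0, "rz": 0, "gripper": 0}]}}

```text
t: 13.4
eef_pos: [445.2, 342.4, 18.7]
tcp_rot: [-1.571, -0.0, 0.426]
ft_force: [-0.3, 0.5, -0.4]
opening: 0.419
```

Call:
{"method": "jog_arm", "body": {"series": [{"dx": 0, "dy": 0, "dz": -0.001, "rx": 0, "ry": 0, "rz": 0, "gripper": 0}, {"dx": 0, "dy": 0, "dz": -0.001, "rx": 0, "ry": 0, "rz": 0, "gripper": 0}, {"dx": 0, "dy": 0, "dz": 0, "rx": 0, "ry": 0, "rz": 0, "gripper": 0}, {"dx": 0, "dy": 0, "dz": 0, "rx": 0, "ry": 0, "rz": 0, "gripper": 0}]}}

```text
t: 13.8
eef_pos: [445.2, 342.5, 16.7]
tcp_rot: [-1.571, -0.0, 0.426]
ft_force: [-1.0, 1.4, 2.1]
opening: 0.416
```

Call:
{"method": "jog_arm", "body": {"series": [{"dx": 0, "dy": 0, "dz": -0.0007, "rx": 0, "ry": 0, "rz": 0, "gripper": 0}, {"dx": 0, "dy": 0, "dz": 0, "rx": 0, "ry": 0, "rz": 0, "gripper": 0}, {"dx": 0, "dy": 0, "dz": 0, "rx": 0, "ry": 0, "rz": 0, "gripper": 0}]}}

```text
t: 14.1
eef_pos: [445.2, 342.4, 16.0]
tcp_rot: [-1.571, -0.0, 0.426]
ft_force: [-0.3, 2.8, 1.9]
opening: 0.415
```

Call:
{"method": "jog_arm", "body": {"series": [{"dx": 0, "dy": 0, "dz": -0.0006, "rx": 0, "ry": 0, "rz": 0, "gripper": 0}, {"dx": 0, "dy": 0, "dz": 0, "rx": 0, "ry": 0, "rz": 0, "gripper": 0}, {"dx": 0, "dy": 0, "dz": 0, "rx": 0, "ry": 0, "rz": 0, "gripper": 0}]}}

```text
t: 14.4
eef_pos: [445.2, 342.3, 15.3]
tcp_rot: [-1.571, -0.0, 0.426]
ft_force: [-0.3, 2.6, 1.9]
opening: 0.417
```

```bash
python3 - <<'E'
from h import *
s=env.state();print(s['t'],s['eef_pos'].round(2),s['ft_force'].round(2),s['moment'].round(2),s['opening'])
im=env.read_camera("scene")[:,:,::-1];cv2.imwrite("pics/sf8.png",im)
cv2.imwrite("pics/s8.png",cv2.resize(im[180:310,340:500],None,fx=4.5,fy=4.5))
E
```

```text
14.4 [445.19 342.34  15.33] [-0.27  2.6   1.91] [ 0.15 -0.16  0.  ] 0.4166014580485491
```

View pics/s8.png

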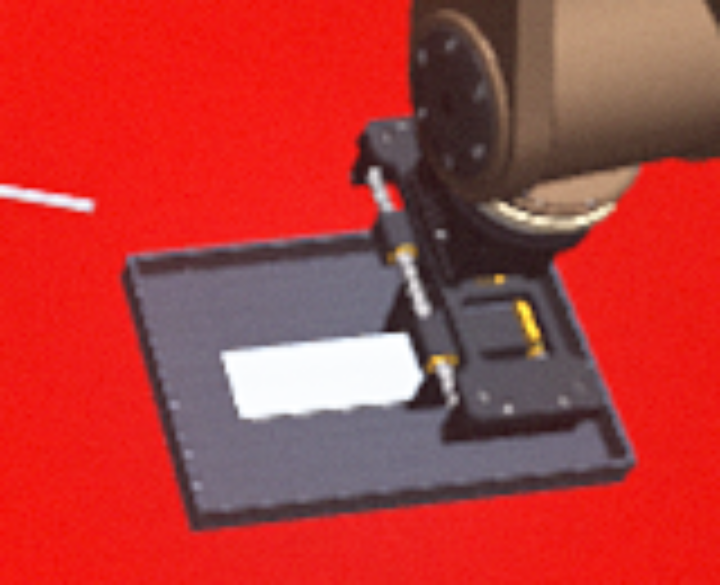

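The strip lies low in the tray at crop (225–420, 335–418), with clearance all round, and its contact with the floor can be felt. I'll release with a partial opening.

Call:
{"method": "jog_arm", "body": {"series": [{"dx": 0, "dy": 0, "dz": 0, "rx": 0, "ry": 0, "rz": 0, "gripper": 0.45}, {"dx": 0, "dy": 0, "dz": 0, "rx": 0, "ry": 0, "rz": 0, "gripper": 0.55}, {"dx": 0, "dy": 0, "dz": 0, "rx": 0, "ry": 0, "rz": 0, "gripper": 0.62}, {"dx": 0, "dy": 0, "dz": 0, "rx": 0, "ry": 0, "rz": 0, "gripper": 0.62}, {"dx": 0, "dy": 0, "dz": 0, "rx": 0, "ry": 0, "rz": 0, "gripper": 0.62}, {"dx": 0, "dy": 0, "dz": 0, "rx": 0, "ry": 0, "rz": 0, "gripper": 0.62}]}}

```text
t: 15.05
eef_pos: [444.0, 341.7, 15.4]
tcp_rot: [-1.571, 0.003, 0.426]
ft_force: [-5.6, -2.5, 8.0]
opening: 0.615
```

Call:
{"method": "jog_arm", "body": {"series": [{"dx": 0, "dy": 0, "dz": 0.005, "rx": 0, "ry": 0, "rz": 0, "gripper": 0.62}, {"dx": 0, "dy": 0, "dz": 0.01, "rx": 0, "ry": 0, "rz": 0, "gripper": 0.62}, {"dx": 0, "dy": 0, "dz": 0.03, "rx": 0, "ry": 0, "rz": 0, "gripper": 0.62}, {"dx": 0, "dy": 0, "dz": 0.045, "rx": 0, "ry": 0, "rz": 0, "gripper": 0.62}, {"dx": 0, "dy": 0, "dz": 0.045, "rx": 0, "ry": 0, "rz": 0, "gripper": 0.62}, {"dx": 0, "dy": 0, "dz": 0.045, "rx": 0, "ry": 0, "rz": 0, "gripper": 0.62}, {"dx": 0, "dy": 0, "dz": 0.045, "rx": 0, "ry": 0, "rz": 0, "gripper": 0.62}, {"dx": 0, "dy": 0, "dz": 0.045, "rx": 0, "ry": 0, "rz": 0, "gripper": 0.62}, {"dx": 0, "dy": 0, "dz": 0, "rx": 0, "ry": 0, "rz": 0, "gripper": 0.62}, {"dx": 0, "dy": 0, "dz": 0, "rx": 0, "ry": 0, "rz": 0, "gripper": 0.62}]}}

```text
t: 16.05
eef_pos: [445.1, 342.2, 286.6]
tcp_rot: [-1.571, -0.002, 0.426]
ft_force: [-0.1, 0.2, -0.4]
opening: 0.618
```

```bash
python3 - <<'E'
from h import *
s=env.state();print(s['t'],s['eef_pos'].round(2),s['ft_force'].round(2),s['opening'])
im=env.read_camera("scene")[:,:,::-1];cv2.imwrite("pics/sf9.png",im)
t=env.read_camera("top")[:,:,::-1];cv2.imwrite("pics/tf9.png",t)
x0,y0,x1,y1=375,240,470,290
c=im[y0:y1,x0:x1].astype(int);m=((c[:,:,1]>170)&(c[:,:,0]>170)).astype(np.uint8)
k,_=cv2.findContours(m,0,1);k=max(k,key=cv2.contourArea);b=cv2.boxPoints(cv2.minAreaRect(k))+[x0,y0]
W=np.array([pl("scene",*p,11)[:2] for p in b]);print(W.round(0),W.mean(0))
cv2.imwrite("pics/s9.png",np.vstack([im]))
E
python3 chk.py pics/sf9.png
```

```text
16.05 [445.11 342.21 286.56] [-0.13  0.17 -0.42] 0.6181868315921129
[[471. 238.]
 [405. 384.]
 [447. 392.]
 [512. 249.]] [458.79644249 315.72329072]
head 0.835 1.6258874 1.112001
piston 0.92 2.666997 0.8113507
```

View pics/s9.png

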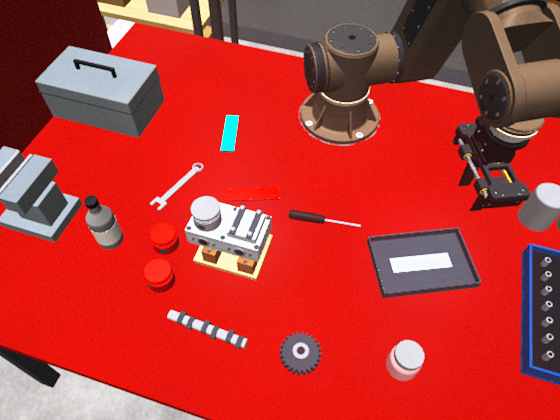

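View pics/tf9.png

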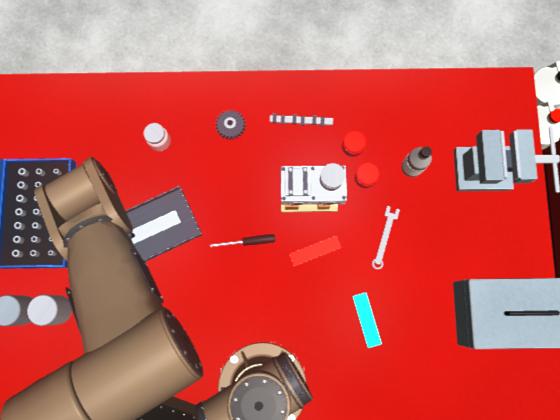

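The strip lies flat in the tray at scene px (421,263) and top px (157,227). The head and piston stand level on the stand at scene (230,230), and the bystanders look unmoved. Handing in.

```bash
python3 -c "
from cell import env
print(env.job_done(), env.state()['t'])"
```

```text
the job is handed in; nothing more can be done
the job is handed in; nothing more can be done
```

I drew the aluminium strip about 67 mm straight out along +y, at roughly 10–15 mm/s until it came free. The head settled onto both bearers with the piston still standing on it. I then lowered the strip into the tray until I felt contact, let go with a partial opening, lifted clear and handed in at about 16 s.

- **Strip:** it lies flat and released near the tray's middle. I measured its centre at about (459, 316) mm, against a tray centre of about (457, 316) mm.
- **Head and piston:** the image shift was about 1.6 px for the head and 2.7 px (about 7 mm) for the piston, roughly what the loss of tilt alone would cause. It did not change between the strip coming clear and the final check. I judged them level by eye and did not measure the angle.
- **Bystanders:** all look to be where they were in both views, by eye.
- **Arm:** it ended well clear, with no contact force. One reading was off: during release the force rose briefly to about 10 N, from the fingertips resting on the tray floor. That is below the 40 N limit.

No check failed or disagreed. The job gives no verdict of its own.

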